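# Close the last clamp of a pressure canner

## Robot

A 7-joint arm with a two-finger parallel gripper is mounted at the origin on a cart in front of the work surface, level with it; the furniture and walls round the work are solid. World frame = base frame: x ahead of the robot, y to its left, z up, the work surface at z = 0. Lengths are in m, angles in rad, forces in N, time in s.
With the tool pointing down it reaches from about 0.425 to 0.875 m from the base axis. Payload 4.7 kg.
Tool frame: the origin (TCP) lies midway between the tips of the shut fingers; the grasp point (between the pads) lies 19 mm behind it; z points along the fingers, y is the line along which they close (so a half turn about z gives the same grasp; the last joint's range is limited). The gripper opens to 87 mm and grips with 3 to 60 N. Pads are 19 mm wide; open, the fingers measure 117 mm over their backs; the gripper's body (75 mm by 190 mm) begins 51 mm behind the grasp point.
Start: joints at [1.131, 0.321, -0.07, 1.45, 0.023, 1.371, -0.057], TCP at [0.285, -0.584, 0.223] pointing down, gripper open.
Joint ranges: [-2.86, 2.86], [-0.3, 2.09], [-1.38, 1.24], [0.06, 2.45], [-1.56, 4.7], [0.09, 2.05], [-2.69, 2.69]. Speed limits (rad/s): [2.57, 2.57, 3.14, 3.14, 3.14, 3.14, 3.14].

## Interface

Orientations are given as a rotation vector (axis times angle).
In Python, from bench import ctrl gives the robot as it stands. The module is installed in compiled form; this text tells all that it offers.
- The arm moves only by the shell command python3 -m handwheel 'ROWS' [FORCE]. ROWS is JSON, a list of rows, each a list of 7 numbers: the finger opening in m, from 0 to 0.087, then the shift along the tool's x, y, z in m, then the turn, a rotation vector about the tool's x, y, z in degrees. A call has 1 to 12 rows; each row shifts and turns the commanded pose from where the row before left it, along the tool's axes as they then stand; what a row does not reach is not made up. A row lasts 1/8 s, in which the tool goes at most 62.5 mm and 10.7 degrees, less where a joint would pass 70% of its speed; a pose out of reach is approached as far as the arm can. A call is refused whole if a number of a shift passes 0.0625 or a number of a turn 10.7, either way. A call with a gripper value outside its range is refused whole. The fingers move at their own pace and stop on an object; FORCE is the grip in N (left out, the last holds). Time passes only in rows, so rows that do not move let the fingers close. It gives the time, the measured TCP pose, the force, the opening and the grip force at its end, in the units of the state.
- ctrl.get_state(): the state, without advancing time (a new reading comes with each control period).
- ctrl.get_image(name): name is "scene" or "top"; returns (picture, depth): 384x512x3 uint8, blue, green, red; 384x512 float32, m along the optical axis (not along the pixel's ray), 0 where there is no reading.
- ctrl.camera_info(name): a dict with "intrinsics" (3x3 intrinsics, pixels), "R" (3x3) and "t" (3): a world point X has camera coordinates R X + t. Camera axes: x right, y down, z forward; pixel columns grow to the right and rows downward; lengths in m; the calibration is good to about 2 mm. A picture is of the moment at which its call begins. camera_info takes no time and is no camera call.
- ctrl.close_job(): hands the job in; it is judged then, once.
The state is a dict: "time": time; "joint_positions": joint angles; "qd": joint speeds; "joint_torque": joint torques, N m; "position": TCP position; "tool_rot": TCP orientation; "ft_force": force on the tool from outside, world axes, zero at the start; "torque": the same for the moment, N m; "grip_width": opening from 0.0 (shut) to 1.0 (fully open); "grip_force": force on a finger pad.
Only numpy, scipy, OpenCV 4.12 (cv2) and the standard library are available. Lean on these libraries where they do the work, as an engineer would, in place of code of your own. Each camera call takes 0.05 s, during which the arm holds its last target. There are 200 camera calls.

## Task

Close the last open clamp of the pressure canner: swing its bolt upright into the slot in the lid's rim, then turn the wing nut clockwise, a short turn at a time, until it is hand-tight on the lid, snug but not forced. There is little room round the nut: do not lean on the lid or on the dial gauge and vent weight beside the nut, keep the lid seated, and leave the other things on the worktop alone.

Things in the scene. Friction and masses are not known exactly. Their poses are not given: they have to be found in the camera images.
- canner: Small aluminium pressure canner, fixed on the worktop; pot 214 mm across the rim, 137 mm high with its gasket. Origin: centre of underside, z up. Six clamps stand every 60 degrees on a circle of 120 mm radius; the open one is on the -y side, the other five are done up. Two black side handles at +x and -x reach out 149 mm, 100 mm high.
- clamp_pivot (a point): Centre of the open clamp's pivot pin, at (0, -120, 81) mm in the canner's frame; the pin lies along the canner's x. The bolt swings about it in the canner's yz plane.
- clamp_bolt (a joint): Lean of the open clamp's bolt (rad): 0 = upright in its slot, against a stop; positive = leaning outward, towards the canner's -y. Starts at 0.75 to 1.05. Its stiff pivot (0.18 N m) keeps it where it is left; pushing its top inward takes 2 to 6 N. Upright, it is held only by this friction until the nut bears on the lid.
- bolt_tip (a point): Top end of the swing bolt (steel, 8 mm in diameter), on its axis, 101 mm from the pivot. Upright it stands 182 mm above the worktop.
- wing_nut: Black wing nut on the swing bolt. Origin: centre of its round underside (23 mm across); z along the bolt to its tip. Two wings along its x axis, 50 mm end to end, 10 mm thick (along y), from 8 to 34 mm above the origin; hub 23 mm across, 13 mm high. The bolt between the wings is thinner than they are: fingers can close on both wings at once (across y), or push the end of one wing round.
- nut_seat (a point): Top of the lid's lug on the upright bolt's axis, 152 mm above the worktop. Clockwise from above lowers the nut 1 mm per rad; it starts 2.2 to 4.4 mm higher. It turns freely (0.03 N m), then presses on the lid, sinks up to 2 mm and gets stiffer. Hand-tight: 30 to 70 N on the lid, felt as about 0.3 N m, 12 N at a wing's end (24 mm out); over 110 N is too tight. It stays where left.
- lid: Aluminium lid, 1.6 kg, loose, seated on the gasket, lined up with the canner. Origin: centre of underside, 137 mm above the worktop; axes as the canner's. Flange 216 mm across; six forked lugs, 32 mm wide with an 11 mm slot open outwards, tops 15 mm above the origin, reach 131 mm from the centre. Black bar handle along x at y = 12 mm, top 57 mm above the origin.
- gauge (a point): Centre of the face of the dial gauge: round steel case 38 mm across, 16 mm thick, lying face up on a brass stem; at (39, -77, 53) mm in the lid's frame, 58 mm from the upright bolt's axis. Together with the vent weight it blocks the inner side of the nut: fingers beside the wings have room only on the outer side.
- vent (a point): Top of the vent weight: round steel weight 29 mm across, 26 mm high, on the lid's vent pipe; at (-37, -81, 58) mm in the lid's frame, 54 mm from the upright bolt's axis.
- jar_a: Glass jar with a steel lid, 47 mm across, 102 mm high; origin at its foot. Leave alone.
- jar_b: Another such jar. Leave alone.
- mug: White mug with a doodle, 83 mm high; origin at its foot. Leave alone.

How it is judged:
By the outcome, as a careful person would: the job done as asked, in the order asked, and still so for the second after the job is handed in, with the robot touching nothing.
It also fails if it takes over 64 s, if anything falls off the work surface, if the arm or the gripper's body presses on something with over 40 N, if the wrist force passes 120 N, or if a joint passes its speed limit or range.

## Working session

There is one attempt and no reset: what is moved stays moved. The work goes in short steps, Python scripts to look and compute and a shell command to move; the robot and the scene stay as the last step left them, time stands still between calls to the robot, and variables do not carry over. Pictures are saved under pics/ and viewed, at most 10 in all, crops included, and the job is handed in when it is done.

```bash
mkdir -p pics; python3 - <<'E'
from bench import ctrl
import cv2,numpy as np
s=ctrl.get_state(); print({k:np.round(v,3).tolist() for k,v in s.items()})
for n in("scene","top"):
    im,d=ctrl.get_image(n); c=ctrl.camera_info(n); print(n,c["intrinsics"],c["R"],c["t"])
    cv2.imwrite(f"pics/{n}0.png",im); np.save(f"pics/{n}0.npy",d)
E
```

```text
{'time': 0.0, 'joint_positions': [1.131, 0.322, -0.07, 1.452, 0.023, 1.371, -0.057], 'qd': [0.0, -0.001, -0.0, -0.0, -0.001, -0.0, 0.0], 'joint_torque': [-0.001, -49.129, -0.404, -31.253, -0.064, 0.044, 0.0], 'position': [0.285, -0.584, 0.221], 'tool_rot': [-3.059, -0.706, 0.001], 'ft_force': [0.166, -0.846, 0.562], 'torque': [-0.003, 0.012, -0.047], 'grip_force': 0.0, 'grip_width': 0.999}
scene [[434.11166396   0.         257.09781058]
 [  0.         434.11166396 190.56249256]
 [  0.           0.           1.        ]] [[-0.87671713 -0.48070115  0.01713097]
 [-0.32318612  0.56231087 -0.76115519]
 [ 0.35625525 -0.67285429 -0.64834351]] [0.64035423 0.09118084 1.11466239]
top [[362.07875729   0.         253.43633411]
 [  0.         362.07875729 199.73866151]
 [  0.           0.           1.        ]] [[-0.00890483 -0.99988332 -0.01241208]
 [-0.98313624  0.01102168 -0.1825422 ]
 [ 0.1826577   0.01057726 -0.98311967]] [0.34254729 0.53232945 0.90050549]
```

View pics/scene0.png

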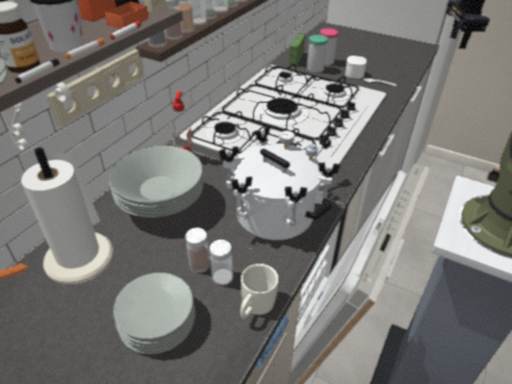

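View pics/top0.png

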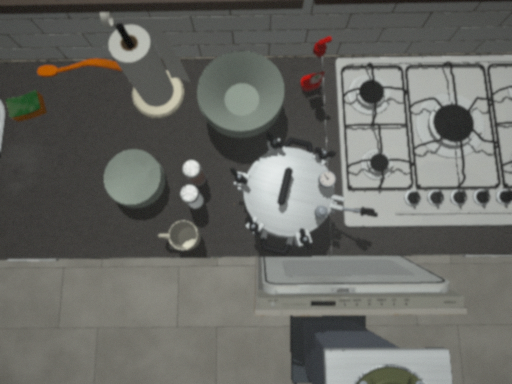

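The top view shows the canner centred near (290,195). The gauge is at (328,179), the vent weight at (320,211), and the open bolt leans right (world -y) with its nut near (370,212). Next I'll measure these points.

```bash
cat > h.py <<'E'
from bench import ctrl
import cv2,numpy as np
def cloud(n,d):
    c=ctrl.camera_info(n);K=np.array(c["intrinsics"]);R=np.array(c["R"]);t=np.array(c["t"])
    v,u=np.indices(d.shape);P=np.stack([(u-K[0,2])*d/K[0,0],(v-K[1,2])*d/K[1,1],d],-1)
    return (P-t)@R
def proj(n,X):
    c=ctrl.camera_info(n);p=(np.array(c["R"])@np.asarray(X,float).T).T+c["t"];q=p@np.array(c["intrinsics"]).T
    return q[...,:2]/q[...,2:]
E
python3 - <<'E'
from h import *
d=np.load("pics/top0.npy");P=cloud("top",d)
for u,v in[(290,215),(328,179),(320,211),(375,212),(370,212),(355,210),(345,208),(337,205),(285,185),(289,170),(282,201),(270,215),(400,240)]: print(u,v,np.round(P[v,u],3))
a=cv2.imread("pics/top0.png")[130:260,225:395]; b=cv2.imread("pics/scene0.png")[130:240,215:345]
a=cv2.resize(a,(800,600),interpolation=cv2.INTER_CUBIC)[:,:]
b=cv2.resize(b,(700,592),interpolation=cv2.INTER_CUBIC)
cv2.imwrite("pics/ct.png",a);cv2.imwrite("pics/cs.png",b)
E
```

```text
290 215 [0.479 0.252 0.158]
328 179 [0.555 0.167 0.191]
320 211 [0.482 0.189 0.195]
375 212 [0.489 0.046 0.126]
370 212 [0.486 0.064 0.147]
355 210 [0.496 0.089 0.112]
345 208 [0.503 0.11  0.1  ]
337 205 [0.503 0.141 0.151]
285 185 [0.542 0.265 0.193]
289 170 [0.577 0.254 0.192]
282 201 [0.506 0.272 0.192]
270 215 [0.48  0.298 0.155]
400 240 [ 0.43  -0.057 -0.   ]
```

View pics/ct.png

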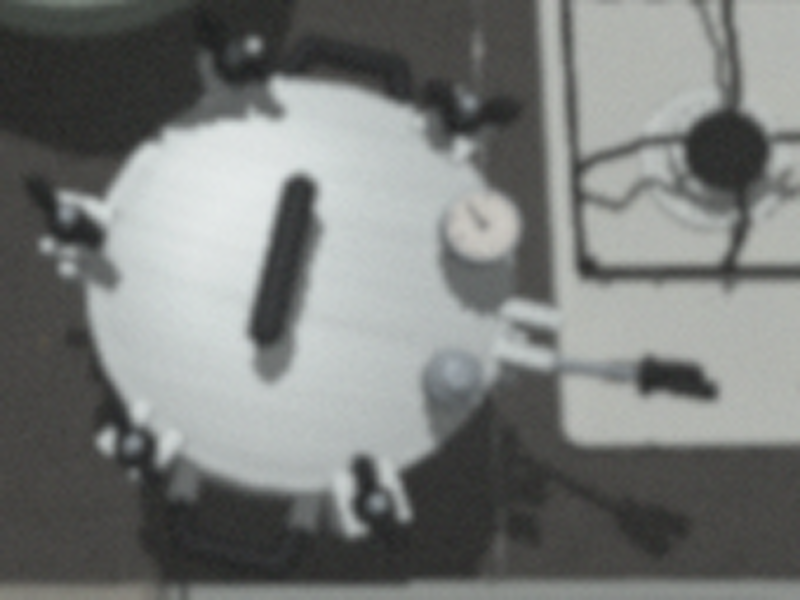

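View pics/cs.png

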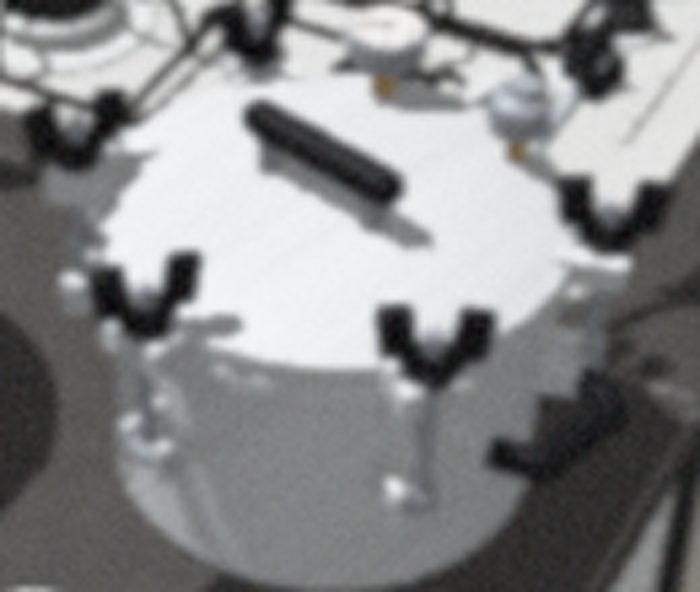

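The crops give gauge (327.0,179.2), vent (321.3,211.3), the handle's middle (284.9,185.8) and the open lug's end (343,203.5) in the top view. In the scene view the nut is at about (325,139). Now I'll fit the canner's pose and the bolt's lean.

```bash
python3 - <<'E'
from h import *
from scipy.optimize import least_squares
L=np.array([[39,-77,53],[-37,-81,58],[0,12,57],[0,-131,15]])/1e3+[0,0,.137]
px=np.array([[327.0,179.2],[321.3,211.3],[284.9,185.8],[343,203.5]])
def T(p,X):
    c,s=np.cos(p[2]),np.sin(p[2]);return np.asarray(X)@np.array([[c,s,0],[-s,c,0],[0,0,1]])+[p[0],p[1],0]
r=least_squares(lambda p:(proj("top",T(p,L))-px).ravel(),[.53,.26,-.2]);p=r.x
print(p,r.fun.round(2))
print("scene gauge,vent,handle,lug px",proj("scene",T(p,L)).round(1))
for a in range(6):
    w=np.radians(60*a-90);print(a,proj("top",T(p,[.12*np.cos(w),.12*np.sin(w),.168])).round(1),proj("scene",T(p,[.12*np.cos(w),.12*np.sin(w),.168])).round(1))
np.save("pose.npy",p)
c,s=np.cos(p[2]),np.sin(p[2]);Ri=np.array([[c,s,0],[-s,c,0],[0,0,1]])
for n in("top","scene"):
    d=np.load(f"pics/{n}0.npy");im=cv2.imread(f"pics/{n}0.png").max(2)
    Q=(cloud(n,d)-[p[0],p[1],0])@Ri.T
    m=(d>0)&(abs(Q[...,0])<.04)&(Q[...,1]<-.135)&(Q[...,1]>-.26)&(Q[...,2]>.05)
    v,u=np.where(m)
    for k in range(len(u)): print(n,u[k],v[k],(Q[v[k],u[k]]*1e3).round(0),im[v[k],u[k]]) if (n=="scene" or u[k]>=352) else 0
E
```

```text
[ 0.53756259  0.25404557 -0.25433451] [-0.2  -0.31  0.55  0.01 -0.36 -0.17  0.    0.48]
scene gauge,vent,handle,lug px [[287.2 135. ]
 [312.8 144.9]
 [275.3 155.1]
 [311.6 145.2]]
0 [339.9 201.6] [309.5 141.7]
1 [323.7 153.4] [263.1 135. ]
2 [274.  141.7] [229.3 154.5]
3 [238.5 177.2] [242.4 185.1]
4 [252.6 226.6] [296.1 194. ]
5 [304.4 239.4] [328.9 169.8]
top 361 207 [   9. -179.  125.] 137
top 362 207 [   9. -181.  127.] 112
top 363 207 [  10. -184.  126.] 110
top 352 208 [   6. -163.  107.] 160
top 353 208 [   5. -164.  111.] 158
top 361 208 [   6. -179.  129.] 97
top 362 208 [   6. -180.  132.] 77
top 363 208 [   4. -181.  141.] 73
top 364 208 [   4. -182.  145.] 87
top 365 208 [   5. -184.  144.] 97
top 366 208 [   5. -187.  144.] 103
top 367 208 [   5. -188.  149.] 105
top 368 208 [   4. -189.  153.] 108
top 369 208 [   6. -192.  150.] 112
top 370 208 [   6. -194.  151.] 120
top 371 208 [   6. -195.  154.] 124
top 372 208 [   6. -197.  156.] 133
top 352 209 [   3. -163.  110.] 149
top 353 209 [   3. -165.  110.] 147
top 354 209 [   3. -167.  112.] 141
top 355 209 [   4. -169. 
[... 9497 characters left out ...]
-171.  116.] 199
scene 320 150 [   1. -175.  115.] 178
scene 321 150 [  -2. -174.  116.] 178
scene 318 151 [   1. -166.  116.] 188
scene 319 151 [   0. -169.  115.] 181
scene 320 151 [  -2. -170.  116.] 171
scene 318 152 [   2. -167.  112.] 174
scene 319 152 [   0. -170.  111.] 172
scene 320 152 [  -1. -172.  111.] 190
scene 318 153 [  -0. -165.  111.] 159
scene 319 153 [  -1. -168.  109.] 188
scene 317 154 [   1. -163.  107.] 142
scene 318 154 [  -1. -165.  108.] 171
scene 316 155 [   0. -158.  107.] 132
scene 317 155 [  -0. -162.  105.] 156
scene 315 156 [  -1. -152.  108.] 150
scene 316 156 [  -0. -157.  105.] 162
scene 317 156 [  -3. -157.  106.] 185
scene 316 157 [  -2. -155.  103.] 182
```

The fit residuals are under 0.6 px and the nut cloud agrees. The canner is at (0.538, 0.254) with yaw -0.254. The bolt leans about 0.9 rad, with its wings nearly in the swing plane. I'll move outside the nut with shut fingers, then push the bolt inward.

```bash
R='[0,0.0428,-0.0449,0,0,0,0]'; python3 -m handwheel '[[0,0.0428,-0.0449,0,0,0,0],[0,0.0428,-0.0449,0,0,0,0],[0,0.0428,-0.0449,0,0,0,0],[0,0.0428,-0.0449,0,0,0,0],[0,0.0428,-0.0449,0,0,0,0],[0,0.0428,-0.0449,0,0,0,0],[0,0.0428,-0.0449,0,0,0,0],[0,0.0428,-0.0449,0,0,0,0],[0,0.0428,-0.0449,0,0,0,0],[0,0.0428,-0.0449,0,0,0,0]]' 20
python3 -m handwheel '[[0,0,0,0,0,0,-9.9],[0,0,0,0,0,0,-9.9],[0,0,0,0,0,0,-9.9],[0,0,0,0,0,0,-9.9],[0,0,0,0,0,0,-9.9],[0,0,0,0,0,0,0]]'
cat >> h.py <<'E'
from scipy.spatial.transform import Rotation as Ro
def rep(target=None):
    "TCP and tool axes in the canner frame; shift in tool axes to a canner-frame target"
    p=np.load("pose.npy");C=Ro.from_euler("z",p[2]).as_matrix();s=ctrl.get_state()
    Rt=Ro.from_rotvec(s["tool_rot"]).as_matrix();x=C.T@(np.array(s["position"])-[p[0],p[1],0])
    print("t",round(s["time"],2),"canner-frame TCP mm",(x*1e3).round(1),"tool y yaw vs canner x deg",np.degrees(np.arctan2(*(C.T@Rt)[[1,0],1])).round(1),"tilt z",(C.T@Rt)[:,2].round(3))
    print("F canner",(C.T@s["ft_force"]).round(1),"M",(C.T@s["torque"]).round(2),"width",round(s["grip_width"],3),"q",np.round(s["joint_positions"],2))
    if target is not None: print("shift tool axes mm",((C@Rt[:,:]*0+Rt).T@(C@(np.array(target)-x))*1e3).round(1))
E
python3 -c "
from h import *
rep([0,-.255,.12])"
```

```text
time: 1.35
position: [0.4728, 0.0087, 0.2224]
tool_rot: [3.06, 0.706, 0.0]
ft_force: [1.2, -0.2, -0.1]
grip_width: 0.016
grip_force: 0.0
time: 2.1
position: [0.4725, 0.007, 0.2222]
tool_rot: [-2.485, -1.921, 0.001]
ft_force: [0.7, 0.2, -0.8]
grip_width: 0.006
grip_force: 0.0
t 2.1 canner-frame TCP mm [  -0.8 -255.5  222.2] tool y yaw vs canner x deg -0.0 tilt z [-0.001 -0.    -1.   ]
F canner [ 0.7  0.4 -0.8] M [-0.04 -0.09 -0.03] width 0.006 q [ 0.57 -0.04 -0.62  1.85 -0.02  1.32 -0.3 ]
shift tool axes mm [  0.5   0.9 102.2]
```

```bash
python3 -m handwheel '[[0,0,0,0.053,0,0,0],[0,0,0,0.053,0,0,0],[0,0.012,0,0,0,0,0],[0,0.012,0,0,0,0,0],[0,0.007,0,-0.004,0,0,0],[0,0.007,0,-0.006,0,0,0],[0,0,0,0,0,0,0]]' 20; python3 - <<'E'
from h import *
rep()
im,d=ctrl.get_image("top");cv2.imwrite("pics/a.png",cv2.resize(im[130:260,280:420],(700,650-50)));
E
```

```text
time: 2.98
position: [0.4823, 0.0358, 0.1298]
tool_rot: [2.481, 1.912, -0.014]
ft_force: [-7.0, -17.3, 10.5]
grip_width: 0.006
grip_force: 15.0
t 2.98 canner-frame TCP mm [   1.5 -225.1  129.8] tool y yaw vs canner x deg -0.2 tilt z [ 0.002 -0.013 -1.   ]
F canner [ -2.4 -18.5  10.5] M [-4.4   0.62  0.01] width 0.006 q [ 0.51  0.08 -0.67  1.95  0.07  1.14 -0.44]
```

View pics/a.png

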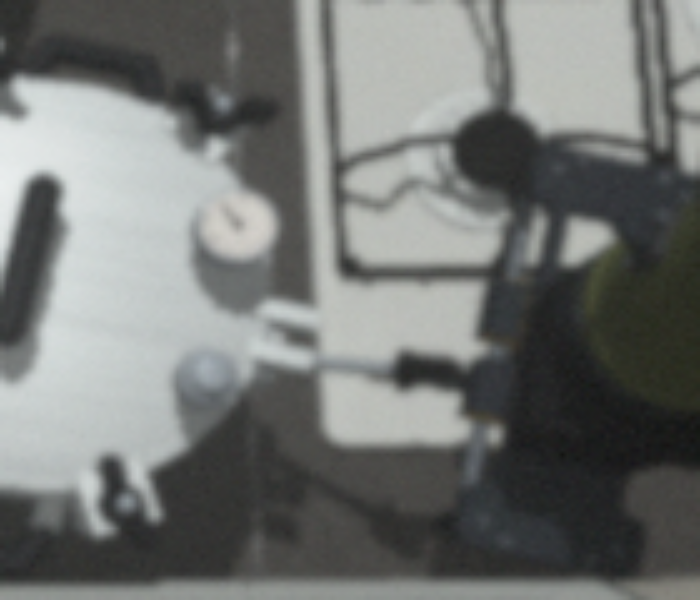

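The fingertips are riding on the sloping top of the lower wing (fingers at about (480,380), nut at (430,370)). I'll back off, go lower and push again.

```bash
python3 -m handwheel '[[0,-0.025,0,0,0,0,0],[0,0,0,0.025,0,0,0],[0,0.012,0,0,0,0,0],[0,0.009,0,0,0,0,0],[0,0.006,0,0,0,0,0],[0,0,0,0,0,0,0]]' 20; python3 -c "
from h import *
rep()"
```

```text
time: 3.78
position: [0.4821, 0.0352, 0.104]
tool_rot: [2.48, 1.911, -0.021]
ft_force: [-11.1, -25.8, 13.0]
grip_width: 0.006
grip_force: 19.7
t 3.77 canner-frame TCP mm [   1.4 -225.7  104. ] tool y yaw vs canner x deg -0.2 tilt z [ 0.    -0.017 -1.   ]
F canner [ -4.3 -27.7  13. ] M [-5.54  0.46 -0.02] width 0.006 q [ 0.5   0.11 -0.67  1.97  0.1   1.09 -0.47]
```

The push jams because the nut's end has to travel mostly upward at this lean. I'll move the fingers along its arc instead.

```bash
python3 -m handwheel '[[0,-0.002,0,-0.008,0,0,0],[0,0.003,0,-0.009,0,0,0],[0,0.005,0,-0.009,0,0,0],[0,0.005,0,-0.008,0,0,0],[0,0.006,0,-0.008,0,0,0]]' 20; python3 -c "
from h import *
rep()"
```

```text
time: 4.4
position: [0.4877, 0.0636, 0.1447]
tool_rot: [2.482, 1.925, 0.002]
ft_force: [0.9, -0.9, -1.4]
grip_width: 0.003
grip_force: 1.3
t 4.4 canner-frame TCP mm [  -0.3 -196.9  144.7] tool y yaw vs canner x deg 0.1 tilt z [ 0.001  0.001 -1.   ]
F canner [ 1.1 -0.6 -1.4] M [-0.23 -0.34 -0.03] width 0.003 q [ 0.49  0.08 -0.69  1.92  0.05  1.16 -0.48]
```

```bash
python3 - <<'E'
from h import *
a,_=ctrl.get_image("top");b,_=ctrl.get_image("scene")
cv2.imwrite("pics/b.png",np.hstack([cv2.resize(a[165:245,300:380],(400,400)),cv2.resize(b[100:180,280:360],(400,400))]))
E
```

```text
(no output)
```

View pics/b.png

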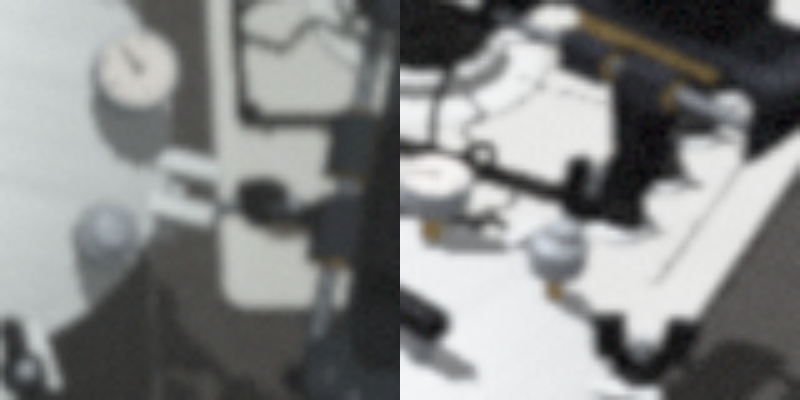

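The bolt has swung in, with its nut now at about top pixel (352,205). I'll continue along the arc.

```bash
python3 -m handwheel '[[0,0.007,0,-0.006,0,0,0],[0,0.008,0,-0.005,0,0,0],[0,0.008,0,-0.003,0,0,0],[0,0.007,0,-0.002,0,0,0],[0,0.005,0,0,0,0,0]]' 20; python3 -c "
from h import *
rep()"
python3 -m handwheel '[[0,0.004,0,0,0,0,0],[0,0.003,0,0,0,0,0]]' 20; python3 -c "
from h import *
rep()"
```

```text
time: 5.12
position: [0.4961, 0.0965, 0.1598]
tool_rot: [2.484, 1.924, 0.0]
ft_force: [0.6, -2.5, 2.4]
grip_width: 0.007
grip_force: 1.4
t 5.12 canner-frame TCP mm [  -0.5 -162.9  159.8] tool y yaw vs canner x deg 0.1 tilt z [ 0.  0. -1.]
F canner [ 1.2 -2.3  2.4] M [-0.55 -0.2  -0.02] width 0.007 q [ 0.44  0.1  -0.72  1.87  0.07  1.2  -0.55]
time: 5.38
position: [0.4977, 0.103, 0.1595]
tool_rot: [2.484, 1.923, 0.0]
ft_force: [-0.7, -1.8, 2.0]
grip_width: 0.006
grip_force: 1.4
t 5.38 canner-frame TCP mm [  -0.6 -156.3  159.5] tool y yaw vs canner x deg 0.1 tilt z [ 0. -0. -1.]
F canner [-0.3 -1.9  2. ] M [-0.46 -0.32 -0.03] width 0.006 q [ 0.43  0.11 -0.72  1.86  0.08  1.2  -0.57]
```

```bash
python3 -m handwheel '[[0,0.003,0,0,0,0,0],[0,0.002,0,0,0,0,0]]' 20; python3 -c "
from h import *
rep()"
python3 -m handwheel '[[0,0.002,0,0,0,0,0],[0,0.002,0,0,0,0,0]]' 20; python3 - <<'E'
from h import *
rep()
a,_=ctrl.get_image("top");b,_=ctrl.get_image("scene")
cv2.imwrite("pics/c.png",np.hstack([cv2.resize(a[165:245,300:380],(400,400)),cv2.resize(b[100:180,280:360],(400,400))]))
E
```

```text
time: 5.62
position: [0.4984, 0.1051, 0.1595]
tool_rot: [2.484, 1.92, -0.006]
ft_force: [-2.9, -8.3, 5.6]
grip_width: 0.006
grip_force: 5.0
t 5.62 canner-frame TCP mm [  -0.4 -154.   159.5] tool y yaw vs canner x deg -0.0 tilt z [-0.001 -0.004 -1.   ]
F canner [-0.7 -8.8  5.6] M [-1.97  0.06 -0.  ] width 0.006 q [ 0.43  0.12 -0.73  1.85  0.09  1.2  -0.58]
time: 5.88
position: [0.4989, 0.1057, 0.1596]
tool_rot: [2.484, 1.916, -0.013]
ft_force: [-6.1, -15.9, 10.4]
grip_width: 0.006
grip_force: 8.5
t 5.88 canner-frame TCP mm [-1.000e-01 -1.534e+02  1.596e+02] tool y yaw vs canner x deg -0.1 tilt z [-0.001 -0.009 -1.   ]
F canner [ -1.9 -16.9  10.4] M [-3.35  0.22 -0.02] width 0.006 q [ 0.42  0.12 -0.73  1.85  0.09  1.21 -0.59]
```

View pics/c.png

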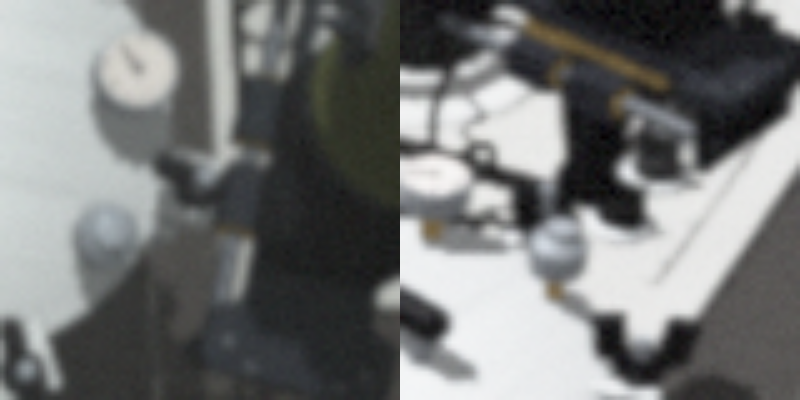

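Force rises sharply at y = -154 mm, where I expected the upright stop, so the bolt is upright. The nut's inner wing shows at crop (170,163), slightly off radial. I'll back off and measure the wing angle.

```bash
python3 -m handwheel '[[0,-0.01,0,0,0,0,0],[0,-0.045,0,0,0,0,0],[0,-0.03,0,-0.05,0,0,0],[0.03,0,0,0,0,0,0]]' 20; python3 - <<'E'
from h import *
rep([0,-.12,.223])
p=np.load("pose.npy");C=Ro.from_euler("z",p[2]).as_matrix()
a,d=ctrl.get_image("top");b,ds=ctrl.get_image("scene")
Q={n:(cloud(n,x)-[p[0],p[1],0])@C for n,x in(("top",d),("scene",ds))}
for n,im in(("top",a),("scene",b)):
    q=Q[n];m=(im.max(2)<90)&(np.hypot(q[...,0],q[...,1]+.12)<.035)&(q[...,2]>.16)&(q[...,2]<.2)
    pts=q[m];c=pts.mean(0);w,V=np.linalg.eigh(np.cov((pts-c)[:,:2].T))
    print(n,m.sum(),"centre mm",(c*1e3).round(1),"zmax",np.percentile(pts[:,2],95).round(4),"wing dir deg (canner)",np.degrees(np.arctan2(V[1,1],V[0,1])).round(1),(w**.5*1e3).round(1))
print("tip px",proj("top",C@[0,-.12,.182]+[p[0],p[1],0]),proj("scene",C@[0,-.12,.182]+[p[0],p[1],0]))
cv2.imwrite("pics/d.png",np.hstack([cv2.resize(a[165:245,300:380],(400,400),interpolation=2),cv2.resize(b[100:180,280:360],(400,400),interpolation=2)]))
E
```

```text
time: 6.48
position: [0.4804, 0.0278, 0.2125]
tool_rot: [2.485, 1.916, 0.008]
ft_force: [0.8, 0.9, 0.7]
grip_width: 0.052
grip_force: 0.0
t 6.47 canner-frame TCP mm [   1.6 -233.3  212.5] tool y yaw vs canner x deg -0.2 tilt z [ 0.006  0.001 -1.   ]
F canner [0.5 1.1 0.7] M [ 0.04 -0.05  0.07] width 0.052 q [ 0.55 -0.02 -0.65  1.85 -0.01  1.3  -0.35]
shift tool axes mm [113.3  -1.9 -10.3]
top 84 centre mm [  -0.5 -118.1  178.7] zmax 0.1888 wing dir deg (canner) 84.5 [ 2.3 13.9]
scene 93 centre mm [  -0.6 -115.5  177.5] zmax 0.1881 wing dir deg (canner) 84.6 [ 2.2 15. ]
tip px [341.27169916 200.54318525] [310.07374861 137.01889276]
```

View pics/d.png

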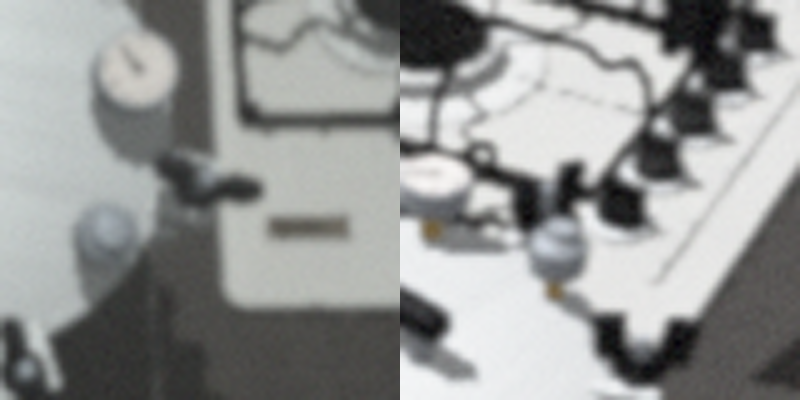

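The view shows the bolt standing in its slot with its tip at about crop (205,185). Both cameras put the wings at 84.5° in the canner frame, with tops at 189 mm. I'll go above it and align the fingers.

```bash
python3 -m handwheel '[[0.03,0.057,-0.001,-0.005,0,0,5.3],[0.03,0.057,0.004,0,0,0,0],[0.03,0,0,0,0,0,0],[0.03,0,0,0,0,0,0]]' 20; python3 -c "
from h import *
rep([-.0005,-.119,.173])"
```

```text
time: 7.08
position: [0.5139, 0.1376, 0.2131]
tool_rot: [-2.567, -1.808, 0.003]
ft_force: [-0.9, 0.2, 0.4]
grip_width: 0.34
grip_force: 0.0
t 7.08 canner-frame TCP mm [   6.4 -118.7  213.1] tool y yaw vs canner x deg -5.1 tilt z [-0.003 -0.001 -1.   ]
F canner [-0.9 -0.1  0.4] M [-0.03 -0.11  0.03] width 0.34 q [ 0.41  0.13 -0.78  1.73  0.1   1.32 -0.73]
shift tool axes mm [-0.9 -6.7 40.1]
```

```bash
python3 -m handwheel '[[0.03,-0.0009,-0.0067,0,0,0,0.5],[0.03,0,0,0.02,0,0,0],[0.03,0,0,0.02,0,0,0],[0.03,0,0,0,0,0,0]]' 25; python3 -c "
from h import *
rep([-.0005,-.12,.173])"
python3 -m handwheel '[[0.0,0,0,0,0,0,0],[0.0,0,0,0,0,0,0],[0.0,0,0,0,0,0,0]]' 25; python3 -c "
from h import *
rep()"
```

```text
time: 7.58
position: [0.5067, 0.1368, 0.1733]
tool_rot: [-2.579, -1.793, 0.005]
ft_force: [-0.4, 0.0, 0.1]
grip_width: 0.342
grip_force: 0.0
t 7.58 canner-frame TCP mm [  -0.3 -121.2  173.3] tool y yaw vs canner x deg -5.8 tilt z [-0.002 -0.002 -1.   ]
F canner [-0.4 -0.1  0.1] M [-0.01 -0.05 -0.01] width 0.342 q [ 0.4   0.15 -0.78  1.8   0.11  1.24 -0.76]
shift tool axes mm [ 1.2 -0.3  0.3]
time: 7.95
position: [0.5092, 0.1382, 0.1753]
tool_rot: [2.577, 1.794, 0.003]
ft_force: [1.9, -1.4, 0.9]
grip_width: 0.106
grip_force: 25.0
t 7.95 canner-frame TCP mm [   1.7 -119.3  175.3] tool y yaw vs canner x deg -5.7 tilt z [ 0.002  0.    -1.   ]
F canner [ 2.2 -0.9  0.9] M [ 0.03 -0.3   0.06] width 0.106 q [ 0.4   0.15 -0.78  1.8   0.11  1.24 -0.76]
```

Gripped at about 9–10 mm opening, so the pads are on both wings. First turn clockwise (positive about tool z), following the nut down.

```bash
python3 -m handwheel '[[0,0,0,0.0002,0,0,10.5],[0,0,0,0.0002,0,0,10.5],[0,0,0,0.0002,0,0,10.5],[0,0,0,0.0002,0,0,10.5],[0,0,0,0.0002,0,0,10.5]]' 25; python3 -c "
from h import *
rep()"
python3 -m handwheel '[[0,0,0,0.0002,0,0,10.5],[0,0,0,0.0002,0,0,10.5],[0,0,0,0.0002,0,0,10.5],[0,0,0,0.0002,0,0,10.5],[0,0,0,0.0002,0,0,10.5]]' 25; python3 -c "
from h import *
rep()"
```

```text
time: 8.57
position: [0.5093, 0.138, 0.1744]
tool_rot: [3.107, 0.46, 0.003]
ft_force: [1.0, -1.5, 1.7]
grip_width: 0.104
grip_force: 25.0
t 8.57 canner-frame TCP mm [   1.9 -119.4  174.4] tool y yaw vs canner x deg -58.6 tilt z [ 0.002  0.    -1.   ]
F canner [ 1.3 -1.2  1.7] M [-0.21 -0.3   0.01] width 0.104 q [ 0.33  0.14 -0.7   1.8   0.1   1.23 -1.67]
time: 9.2
position: [0.5093, 0.1377, 0.1734]
tool_rot: [2.99, -0.962, 0.004]
ft_force: [1.1, -1.9, 1.6]
grip_width: 0.101
grip_force: 25.0
t 9.2 canner-frame TCP mm [   1.9 -119.7  173.4] tool y yaw vs canner x deg -111.1 tilt z [ 0.002 -0.    -1.   ]
F canner [ 1.5 -1.6  1.6] M [-0.23 -0.21  0.  ] width 0.101 q [ 0.27  0.13 -0.62  1.8   0.08  1.23 -2.57]
```

Clockwise takes joint 7 toward its lower limit (now -2.57). I'll open, lift, spin back 180° (the same grasp), lower and re-grip.

```bash
python3 -m handwheel '[[0.03,0,0,0,0,0,0],[0.03,0,0,0,0,0,0],[0.03,0,0,-0.015,0,0,0],[0.03,0,0,-0.015,0,0,0],[0.03,0,0,0,0,0,-10.6],[0.03,0,0,0,0,0,-10.6],[0.03,0,0,0,0,0,-10.6],[0.03,0,0,0,0,0,-10.6],[0.03,0,0,0,0,0,-10.6],[0.03,0,0,0,0,0,-10.6],[0.03,0,0,0,0,0,-10.6],[0.03,0,0,0,0,0,-10.6]]' 25
python3 -m handwheel '[[0.03,0,0,0,0,0,-10.6],[0.03,0,0,0,0,0,-10.6],[0.03,0,0,0,0,0,-10.6],[0.03,0,0,0,0,0,-10.6],[0.03,0,0,0,0,0,-10.6],[0.03,0,0,0,0,0,-10.6],[0.03,0,0,0,0,0,-10.6],[0.03,0,0,0,0,0,-10.6],[0.03,0,0,0,0,0,-10.4],[0.03,0,0,0,0,0,0]]' 25;python3 - <<'E'
from h import *
rep([0.0015,-.1195,.1715])
p=np.load("pose.npy");C=Ro.from_euler("z",p[2]).as_matrix()
a,d=ctrl.get_image("top");b,ds=ctrl.get_image("scene")
cv2.imwrite("pics/e.png",np.hstack([cv2.resize(a[165:245,300:380],(400,400),interpolation=2),cv2.resize(b[100:180,280:360],(400,400),interpolation=2)]))
q=(cloud("scene",ds)-[p[0],p[1],0])@C;m=(b.max(2)<90)&(np.hypot(q[...,0],q[...,1]+.12)<.03)&(q[...,2]>.155)&(q[...,2]<.192)
pts=q[m];c=pts.mean(0);w,V=np.linalg.eigh(np.cov((pts-c)[:,:2].T));print(m.sum(),c,np.degrees(np.arctan2(V[1,1],V[0,1])),w**.5)
E
```

```text
time: 10.7
position: [0.5088, 0.1385, 0.2038]
tool_rot: [2.848, 1.325, 0.002]
ft_force: [-0.7, 0.4, -0.3]
grip_width: 0.34
grip_force: 0.0
time: 11.95
position: [0.5087, 0.1385, 0.2036]
tool_rot: [0.955, 2.992, 0.001]
ft_force: [-0.7, 0.8, -0.3]
grip_width: 0.346
grip_force: 0.0
t 11.95 canner-frame TCP mm [   1.2 -119.1  203.6] tool y yaw vs canner x deg 69.2 tilt z [ 0.001  0.    -1.   ]
F canner [-0.9  0.6 -0.3] M [ 0.07 -0.16 -0.01] width 0.346 q [ 0.47  0.14 -0.85  1.76  0.11  1.29  0.55]
shift tool axes mm [-0.4 -0.3 32.1]
81 [ 0.00101897 -0.11668576  0.17539264] 160.54464244590605 [0.00213238 0.01369234]
```

View pics/e.png

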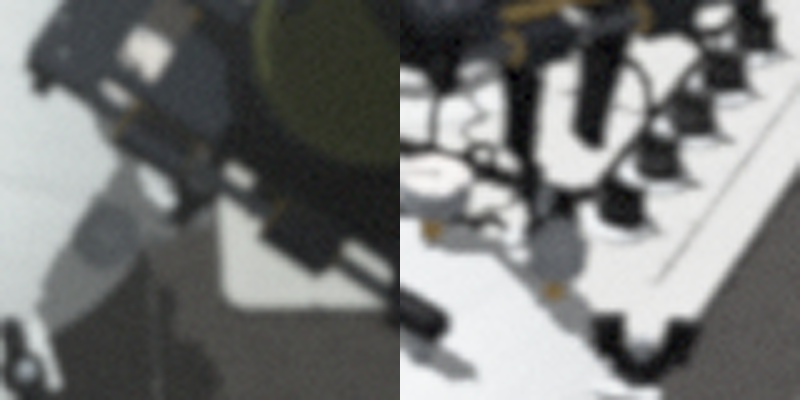

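The nut is at 160° as predicted, so it turned with the fingers. I'll re-grip and continue, watching the moment.

```bash
python3 -m handwheel '[[0.03,0,0,0.016,0,0,0],[0.03,0,0,0.016,0,0,0],[0,0,0,0,0,0,0],[0,0,0,0,0,0,0],[0,0,0,0,0,0,0]]' 30; python3 -c "
from h import *
rep()"
python3 -m handwheel '[[0,0,0,0.0002,0,0,10],[0,0,0,0.0002,0,0,10]]' ; python3 -c "
from h import *
rep()"
python3 -m handwheel '[[0,0,0,0.0002,0,0,10],[0,0,0,0.0002,0,0,10]]' ; python3 -c "
from h import *
rep()"
```

```text
time: 12.68
position: [0.5085, 0.1383, 0.1709]
tool_rot: [0.953, 2.993, -0.0]
ft_force: [0.7, 0.3, -0.5]
grip_width: 0.107
grip_force: 30.0
t 12.68 canner-frame TCP mm [   1.  -119.4  170.9] tool y yaw vs canner x deg 69.3 tilt z [ 0. -0. -1.]
F canner [ 0.6  0.5 -0.5] M [ 0.13 -0.01 -0.04] width 0.107 q [ 0.46  0.17 -0.85  1.8   0.13  1.23  0.54]
time: 12.92
position: [0.5086, 0.1385, 0.1705]
tool_rot: [1.466, 2.778, 0.001]
ft_force: [0.6, 0.0, -0.4]
grip_width: 0.107
grip_force: 30.0
t 12.93 canner-frame TCP mm [   1.1 -119.1  170.5] tool y yaw vs canner x deg 48.9 tilt z [ 0.001  0.    -1.   ]
F canner [ 0.5  0.2 -0.4] M [ 0.13 -0.15  0.03] width 0.107 q [ 0.43  0.16 -0.81  1.8   0.12  1.23  0.19]
time: 13.18
position: [0.5088, 0.1386, 0.1702]
tool_rot: [1.925, 2.481, 0.002]
ft_force: [1.2, 0.1, -0.4]
grip_width: 0.104
grip_force: 30.0
t 13.18 canner-frame TCP mm [   1.2 -119.   170.2] tool y yaw vs canner x deg 28.9 tilt z [ 0.001  0.001 -1.   ]
F canner [ 1.2  0.4 -0.4] M [ 0.13 -0.25  0.03] width 0.104 q [ 0.4   0.15 -0.77  1.8   0.11  1.23 -0.16]
```

```bash
cat > m.py <<'E'
from h import *
M=[];Y=[]
for _ in range(1):
    s=ctrl.get_state();C=Ro.from_rotvec(s["tool_rot"]).as_matrix()
    print("Mz",np.round(s["torque"][2],3),"F",np.round(s["ft_force"],1),"z",np.round(s["position"][2],4),"yaw",np.degrees(np.arctan2(C[1,1],C[0,1])).round(1),"q7",round(s["joint_positions"][6],2),"w",round(s["grip_width"],3),"tau7",np.round(s["joint_torque"][6],3))
E
python3 -m handwheel '[[0,0,0,0.0002,0,0,10],[0,0,0,0.0002,0,0,10]]' >/dev/null; python3 m.py
python3 -m handwheel '[[0,0,0,0.0002,0,0,10],[0,0,0,0,0,0,0]]' >/dev/null; python3 m.py
python3 -m handwheel '[[0,0,0,0.0002,0,0,10],[0,0,0,0,0,0,0]]' >/dev/null; python3 m.py
```

```text
Mz 0.12 F [ 1.2  1.1 -1.9] z 0.17 yaw -5.6 q7 -0.5 w 0.104 tau7 1.351
Mz 0.005 F [ 1.7 -0.1  0.5] z 0.1699 yaw -15.2 q7 -0.66 w 0.108 tau7 -0.575
Mz 0.062 F [2.1 0.4 1.9] z 0.1698 yaw -25.1 q7 -0.83 w 0.105 tau7 -0.588
```

```bash
python3 -m handwheel '[[0,0,0,0.0002,0,0,10],[0,0,0,0,0,0,0]]' >/dev/null; python3 m.py
python3 -m handwheel '[[0,0,0,0.0002,0,0,10],[0,0,0,0,0,0,0]]' >/dev/null; python3 m.py
python3 -m handwheel '[[0,0,0,0.0002,0,0,10],[0,0,0,0,0,0,0]]' >/dev/null; python3 m.py
```

```text
Mz 0.055 F [ 3.1 -0.7  3.9] z 0.1697 yaw -35.0 q7 -1.0 w 0.109 tau7 -0.575
Mz -0.01 F [ 3.5 -0.9  5.7] z 0.1696 yaw -45.0 q7 -1.18 w 0.1 tau7 -0.524
Mz 0.081 F [ 3.4 -1.1  5.5] z 0.1695 yaw -55.0 q7 -1.35 w 0.106 tau7 -0.518
```

```bash
python3 -m handwheel '[[0,0,0,-0.0005,0,0,8],[0,0,0,0,0,0,0]]' >/dev/null; python3 m.py
python3 -m handwheel '[[0,0,0,0.0001,0,0,10],[0,0,0,0,0,0,0]]' >/dev/null; python3 m.py
python3 -m handwheel '[[0,0,0,0.0001,0,0,10],[0,0,0,0,0,0,0]]' >/dev/null; python3 m.py
```

```text
Mz 0.156 F [ 5.  -0.7  4. ] z 0.1695 yaw -62.9 q7 -1.49 w 0.104 tau7 -0.579
Mz 0.226 F [ 4.7 -1.9  5.1] z 0.1695 yaw -73.0 q7 -1.66 w 0.104 tau7 -0.61
Mz 0.195 F [ 4.3 -1.5  5.9] z 0.1694 yaw -83.0 q7 -1.83 w 0.104 tau7 -0.62
```

Contact has begun (Mz about 0.2). I'll take smaller steps with averaged readings.

```bash
cat > m.py <<'E'
from h import *
S=[]
for _ in range(4):
    ctrl.get_image("top");S.append(ctrl.get_state())
s=S[-1];C=Ro.from_rotvec(s["tool_rot"]).as_matrix()
print("Mz",np.round([x["torque"][2] for x in S],3),"mean",round(np.mean([x["torque"][2] for x in S]),3),"F",np.mean([x["ft_force"] for x in S],0).round(1),"z",np.round(s["position"][2],4),"yaw",np.degrees(np.arctan2(C[1,1],C[0,1])).round(1),"q7",round(s["joint_positions"][6],2),"t",s["time"])
E
python3 m.py
python3 -m handwheel '[[0,0,0,0,0,0,6],[0,0,0,0,0,0,0]]' >/dev/null; python3 m.py
python3 -m handwheel '[[0,0,0,0.0001,0,0,6],[0,0,0,0,0,0,0]]' >/dev/null; python3 m.py
```

```text
Mz [0.236 0.208 0.19  0.201] mean 0.209 F [ 4.8 -1.4  4.5] z 0.1694 yaw -82.9 q7 -1.83 t 15.625
Mz [0.397 0.417 0.388 0.414] mean 0.404 F [ 5.5 -1.3  4.7] z 0.1694 yaw -88.9 q7 -1.93 t 16.075
Mz [0.481 0.46  0.483 0.479] mean 0.476 F [ 5.  -1.6  4.6] z 0.1694 yaw -94.9 q7 -2.04 t 16.525
```

The moment is 0.48, a bit above the 0.3 target. I'll ease back slightly, then creep clockwise to about 0.3.

```bash
python3 -m handwheel '[[0,0,0,0,0,0,-4],[0,0,0,0,0,0,0]]' >/dev/null; python3 m.py
python3 -m handwheel '[[0,0,0,0,0,0,-4],[0,0,0,0,0,0,0]]' >/dev/null; python3 m.py
python3 -m handwheel '[[0,0,0,0,0,0,-4],[0,0,0,0,0,0,0]]' >/dev/null; python3 m.py
```

```text
Mz [-0.055 -0.007  0.052 -0.055] mean -0.016 F [ 4.9 -1.2  5.2] z 0.1693 yaw -91.0 q7 -1.97 t 16.975
Mz [-0.246 -0.211 -0.214 -0.231] mean -0.226 F [ 5.1 -1.4  5. ] z 0.1694 yaw -87.0 q7 -1.9 t 17.425
Mz [-0.293 -0.23  -0.279 -0.26 ] mean -0.265 F [ 4.8 -0.9  4.8] z 0.1694 yaw -83.0 q7 -1.83 t 17.875
```

```bash
python3 -m handwheel '[[0,0,0,0,0,0,3],[0,0,0,0,0,0,0]]' >/dev/null; python3 m.py
python3 -m handwheel '[[0,0,0,0,0,0,2],[0,0,0,0,0,0,0]]' >/dev/null; python3 m.py
python3 -m handwheel '[[0,0,0,0,0,0,2],[0,0,0,0,0,0,0]]' >/dev/null; python3 m.py
```

```text
Mz [0.092 0.086 0.134 0.11 ] mean 0.105 F [ 4.5 -1.2  5.3] z 0.1694 yaw -85.9 q7 -1.88 t 18.325
Mz [0.333 0.366 0.344 0.327] mean 0.343 F [ 4.6 -1.4  4.8] z 0.1694 yaw -87.9 q7 -1.92 t 18.775
Mz [0.523 0.581 0.523 0.597] mean 0.556 F [ 5.5 -0.7  4.9] z 0.1694 yaw -89.8 q7 -1.95 t 19.225
```

The readings show pad wind-up (about 0.12 N m per degree), so I can't yet tell pad slip from nut motion. I'll re-grip at the apparent zero-torque angle with a firmer grip to find the nut's true angle.

```bash
python3 -m handwheel '[[0,0,0,0,0,0,-4.8],[0,0,0,0,0,0,0]]' >/dev/null; python3 m.py
python3 -m handwheel '[[0.022,0,0,0,0,0,0],[0.022,0,0,0,0,0,0]]'; python3 m.py
python3 -m handwheel '[[0,0,0,-0.001,0,0,0],[0,0,0,0,0,0,0],[0,0,0,0,0,0,0]]' 50; python3 m.py
```

```text
Mz [0.011 0.037 0.018 0.038] mean 0.026 F [ 5.1 -0.6  5.3] z 0.1694 yaw -85.1 q7 -1.87 t 19.675
time: 19.92
position: [0.5064, 0.1383, 0.1673]
tool_rot: [3.139, 0.129, -0.007]
ft_force: [1.4, -1.0, -1.1]
grip_width: 0.224
grip_force: 0.0
Mz [ 0.008 -0.001  0.023  0.006] mean 0.009 F [ 0.1 -0.1 -0. ] z 0.1679 yaw -85.4 q7 -1.87 t 20.125
time: 20.5
position: [0.5083, 0.1377, 0.1696]
tool_rot: [3.138, 0.123, -0.0]
ft_force: [0.3, -1.8, 0.9]
grip_width: 0.098
grip_force: 50.0
Mz [ 0.006 -0.029  0.046  0.096] mean 0.03 F [-0.8 -1.9  1.2] z 0.1696 yaw -85.5 q7 -1.88 t 20.7
```

```bash
python3 -m handwheel '[[0,0,0,0,0,0,2],[0,0,0,0,0,0,0]]' >/dev/null; python3 m.py
python3 -m handwheel '[[0,0,0,0,0,0,1],[0,0,0,0,0,0,0]]' >/dev/null; python3 m.py
python3 -m handwheel '[[0,0,0,0,0,0,1],[0,0,0,0,0,0,0]]' >/dev/null; python3 m.py
```

```text
Mz [0.3   0.282 0.254 0.321] mean 0.289 F [-1.1 -4.6  2.9] z 0.1696 yaw -87.5 q7 -1.91 t 21.15
Mz [0.429 0.497 0.437 0.442] mean 0.451 F [-1.1 -5.4  2.6] z 0.1695 yaw -88.5 q7 -1.93 t 21.6
Mz [0.339 0.324 0.381 0.28 ] mean 0.331 F [-0.7 -4.8  2.2] z 0.1696 yaw -89.5 q7 -1.94 t 22.05
```

There is stick-slip: breakaway about 0.45, sliding about 0.33. That is slightly above the middle of hand-tight, so I'll ease off a few degrees and check the clockwise feel again.

```bash
python3 -m handwheel '[[0,0,0,0,0,0,-4.5],[0,0,0,0,0,0,-4.5],[0,0,0,0,0,0,0]]' >/dev/null; python3 m.py
python3 -m handwheel '[[0,0,0,0,0,0,-3],[0,0,0,0,0,0,0]]' >/dev/null; python3 m.py
python3 -m handwheel '[[0,0,0,0,0,0,4],[0,0,0,0,0,0,0]]' >/dev/null; python3 m.py
python3 -m handwheel '[[0,0,0,0,0,0,1],[0,0,0,0,0,0,0]]' >/dev/null; python3 m.py
```

```text
Mz [-0.142 -0.137 -0.139 -0.166] mean -0.146 F [-0.3 -4.6  2.4] z 0.1696 yaw -80.6 q7 -1.79 t 22.625
Mz [-0.142 -0.13  -0.144 -0.163] mean -0.145 F [-0.4 -4.9  2.5] z 0.1696 yaw -77.6 q7 -1.74 t 23.075
Mz [0.34  0.409 0.376 0.383] mean 0.377 F [-0.3 -5.6  2.3] z 0.1696 yaw -81.5 q7 -1.81 t 23.525
Mz [0.554 0.528 0.544 0.514] mean 0.535 F [-0.6 -5.7  2.7] z 0.1696 yaw -82.5 q7 -1.82 t 23.975
```

```bash
cat > k.py <<'E'
from h import *
s=ctrl.get_state();C=Ro.from_rotvec(s["tool_rot"]).as_matrix()
print("Mz",round(s["torque"][2],3),"yaw",np.degrees(np.arctan2(C[1,1],C[0,1])).round(1))
E
python3 -m handwheel '[[0,0,0,0,0,0,1]]' >/dev/null; python3 k.py
python3 -m handwheel '[[0,0,0,0,0,0,1]]' >/dev/null; python3 k.py
python3 -m handwheel '[[0,0,0,0,0,0,1]]' >/dev/null; python3 k.py
python3 -m handwheel '[[0,0,0,0,0,0,1]]' >/dev/null; python3 k.py; python3 m.py
```

```text
Mz 0.48 yaw -83.5
Mz 0.459 yaw -84.6
Mz 0.524 yaw -85.6
Mz 0.46 yaw -86.6
Mz [0.453 0.419 0.399 0.454] mean 0.431 F [-0.3 -5.7  2.4] z 0.1696 yaw -86.5 q7 -1.89 t 24.675
```

```bash
python3 -m handwheel '[[0,0,0,0,0,0,-3],[0.03,0,0,0,0,0,0],[0.03,0,0,0,0,0,0],[0.03,0,0,-0.03,0,0,0],[0.03,0,0,-0.03,0,0,0]]' 30; python3 - <<'E'
from h import *
rep()
p=np.load("pose.npy");C=Ro.from_euler("z",p[2]).as_matrix()
P=[]
for _ in range(6):
    b,ds=ctrl.get_image("scene")
    q=(cloud("scene",ds)-[p[0],p[1],0])@C;m=(b.max(2)<90)&(np.hypot(q[...,0],q[...,1]+.118)<.03)&(q[...,2]>.155)&(q[...,2]<.192)
    P.append(q[m])
pts=np.vstack(P)
for lo in(.155,.165,.17):
    k=pts[pts[:,2]>lo];c=k.mean(0);w,V=np.linalg.eigh(np.cov((k-c)[:,:2].T));print(len(k),c.round(4),np.degrees(np.arctan2(V[1,1],V[0,1])).round(1),(w**.5*1e3).round(1))
print(np.percentile(pts[:,2],[50,90,95,99]).round(4))
E
```

```text
time: 25.3
position: [0.5079, 0.1398, 0.2299]
tool_rot: [-3.135, -0.179, 0.001]
ft_force: [0.5, -0.7, -0.4]
grip_width: 0.337
grip_force: 0.0
t 25.3 canner-frame TCP mm [  -0.  -118.   229.9] tool y yaw vs canner x deg -68.9 tilt z [-0.001  0.002 -1.   ]
F canner [ 0.6 -0.5 -0.4] M [0.03 0.01 0.02] width 0.337 q [ 0.28  0.09 -0.63  1.73  0.05  1.34 -1.82]
557 [ 0.0022 -0.1168  0.1746] -157.9 [ 2.3 15.8]
473 [ 0.0009 -0.1173  0.1769] -157.9 [ 2.4 16.7]
414 [-0.0005 -0.1179  0.1782] -158.0 [ 2.4 16.8]
[0.1763 0.183  0.1839 0.185 ]
```

Vision confirms the nut at 22° in the canner frame, as the tool angle implies, so there is no slip. I'll re-grip, ease it back about 15° and take one clean slow clockwise pass, logging the moment, to stop at a mid-range feel.

```bash
python3 -m handwheel '[[0.03,0,0,0.03,0,0,0],[0.03,0,0,0.03,0,0,0],[0,0,0,0,0,0,0],[0,0,0,0,0,0,0],[0,0,0,0,0,0,0]]' 40 >/dev/null; python3 m.py
python3 -m handwheel '[[0,0,0,0,0,0,-4],[0,0,0,0,0,0,-4]]' >/dev/null; python3 k.py
python3 -m handwheel '[[0,0,0,0,0,0,-4]]' >/dev/null; python3 k.py
python3 -m handwheel '[[0,0,0,0,0,0,-4]]' >/dev/null; python3 k.py
python3 -m handwheel '[[0,0,0,0,0,0,-2],[0,0,0,0,0,0,0]]' >/dev/null; python3 m.py
```

```text
Mz [-0.003 -0.028  0.013 -0.038] mean -0.014 F [-0.1 -1.6  2.6] z 0.1707 yaw -83.5 q7 -1.84 t 26.425
Mz -0.322 yaw -75.5
Mz -0.308 yaw -71.5
Mz -0.321 yaw -67.5
Mz [-0.252 -0.28  -0.25  -0.284] mean -0.267 F [-0.1 -2.6  5.4] z 0.1707 yaw -65.6 q7 -1.53 t 27.375
```

```bash
python3 -m handwheel '[[0,0,0,0,0,0,2]]' >/dev/null; python3 k.py
python3 -m handwheel '[[0,0,0,0,0,0,1.5]]' >/dev/null; python3 k.py
python3 -m handwheel '[[0,0,0,0,0,0,1]]' >/dev/null; python3 k.py
python3 -m handwheel '[[0,0,0,0,0,0,1]]' >/dev/null; python3 k.py
python3 -m handwheel '[[0,0,0,0,0,0,1]]' >/dev/null; python3 k.py
python3 -m handwheel '[[0,0,0,0,0,0,1]]' >/dev/null; python3 k.py; python3 m.py
```

```text
Mz 0.017 yaw -67.6
Mz 0.223 yaw -69.1
Mz 0.297 yaw -70.0
Mz 0.48 yaw -71.0
Mz 0.447 yaw -72.0
Mz 0.372 yaw -73.0
Mz [0.384 0.356 0.347 0.425] mean 0.378 F [-0. -3.  6.] z 0.1707 yaw -73.0 q7 -1.66 t 28.325
```

The torque is flat here, so I need the contact angle. I'll unscrew until it runs free, then make one uniform pass.

```bash
for i in 1; do python3 -m handwheel '[[0,0,0,0,0,0,-5],[0,0,0,0,0,0,-5],[0,0,0,0,0,0,-5]]' >/dev/null; python3 k.py; done
python3 -m handwheel '[[0,0,0,-0.0001,0,0,-5],[0,0,0,-0.0001,0,0,-5]]' >/dev/null; python3 k.py
python3 -m handwheel '[[0,0,0,-0.0001,0,0,-5],[0,0,0,-0.0001,0,0,-5]]' >/dev/null; python3 k.py
python3 -m handwheel '[[0,0,0,-0.0001,0,0,-5],[0,0,0,-0.0001,0,0,-5]]' >/dev/null; python3 k.py
python3 -m handwheel '[[0,0,0,-0.0001,0,0,-5],[0,0,0,-0.0001,0,0,-5]]' >/dev/null; python3 k.py; python3 m.py
```

```text
Mz -0.246 yaw -57.9
Mz -0.18 yaw -47.9
Mz -0.17 yaw -37.9
Mz -0.228 yaw -27.9
Mz -0.132 yaw -17.9
Mz [-0.077 -0.062 -0.011 -0.039] mean -0.047 F [ 1.  -2.5  4.4] z 0.171 yaw -18.1 q7 -0.71 t 29.9
```

```bash
python3 -m handwheel '[[0,0,0,0.0001,0,0,4],[0,0,0,0,0,0,4]]' >/dev/null; python3 k.py
python3 -m handwheel '[[0,0,0,0.0001,0,0,3],[0,0,0,0,0,0,3]]' >/dev/null; python3 k.py
python3 -m handwheel '[[0,0,0,0.0001,0,0,3],[0,0,0,0,0,0,3]]' >/dev/null; python3 k.py
python3 -m handwheel '[[0,0,0,0.0001,0,0,3],[0,0,0,0,0,0,3]]' >/dev/null; python3 k.py
python3 -m handwheel '[[0,0,0,0.0001,0,0,3],[0,0,0,0,0,0,3]]' >/dev/null; python3 k.py
python3 -m handwheel '[[0,0,0,0.0001,0,0,3],[0,0,0,0,0,0,3]]' >/dev/null; python3 k.py; python3 m.py
```

```text
Mz 0.231 yaw -26.2
Mz 0.231 yaw -32.2
Mz 0.286 yaw -38.1
Mz 0.321 yaw -44.1
Mz 0.374 yaw -50.1
Mz 0.346 yaw -56.1
Mz [0.306 0.303 0.308 0.265] mean 0.296 F [-0.1 -3.1  7.2] z 0.1708 yaw -56.0 q7 -1.37 t 31.6
```

The slow, moving readings now form a smooth curve against nut angle: 0.12 at -5°, 0.23 at -29°, 0.32 at -44°, 0.35 at -53° and 0.48 at -82°. The earlier scatter came from stop overshoot. The 0.3 N m target lies near -45°, so I'll ease back and finish with a slow clockwise creep to there.

```bash
python3 -m handwheel '[[0,0,0,0,0,0,-5],[0,0,0,0,0,0,-5],[0,0,0,0,0,0,-4],[0,0,0,0,0,0,0]]' >/dev/null; python3 m.py
python3 -m handwheel '[[0,0,0,0,0,0,2],[0,0,0,0,0,0,1.5]]' >/dev/null; python3 k.py
python3 -m handwheel '[[0,0,0,0,0,0,1]]' >/dev/null; python3 k.py
python3 -m handwheel '[[0,0,0,0,0,0,1]]' >/dev/null; python3 k.py
python3 -m handwheel '[[0,0,0,0,0,0,1]]' >/dev/null; python3 k.py; python3 m.py
```

```text
Mz [-0.165 -0.156 -0.144 -0.081] mean -0.136 F [ 0.  -2.9  7.9] z 0.1708 yaw -42.1 q7 -1.13 t 32.3
Mz 0.296 yaw -45.6
Mz 0.305 yaw -46.6
Mz 0.294 yaw -47.6
Mz 0.282 yaw -48.6
Mz [0.285 0.266 0.231 0.282] mean 0.266 F [-0.1 -4.   7.8] z 0.1708 yaw -48.6 q7 -1.24 t 33.125
```

It now moves clockwise steadily at about 0.29 N m, which is hand-tight. I'll unwind the pads, release, lift, retreat and check.

```bash
python3 -m handwheel '[[0,0,0,0,0,0,-2],[0.03,0,0,0,0,0,0],[0.03,0,0,0,0,0,0],[0.03,0,0,-0.03,0,0,0],[0.03,0,0,-0.05,0,0,0],[0.03,0,0,-0.05,0,0,0]]' 30; python3 -c "
from h import *
rep([0,-.30,.30])"
```

```text
time: 33.88
position: [0.5074, 0.139, 0.3003]
tool_rot: [-2.917, -1.164, 0.003]
ft_force: [0.5, -0.3, 0.6]
grip_width: 0.343
grip_force: 0.0
t 33.88 canner-frame TCP mm [-2.000e-01 -1.189e+02  3.003e+02] tool y yaw vs canner x deg -31.9 tilt z [-0.002  0.    -1.   ]
F canner [ 0.6 -0.2  0.6] M [-0.01 -0.05 -0.01] width 0.343 q [ 0.33  0.07 -0.68  1.61  0.04  1.48 -1.16]
shift tool axes mm [-153.6   95.9    0.3]
```

```bash
python3 -m handwheel '[[0.03,-0.05,0.032,0,0,0,0],[0.03,-0.05,0.032,0,0,0,0],[0.03,-0.05,0.032,0,0,0,0],[0.03,0,0,0,0,0,0],[0.03,0,0,0,0,0,0]]' >/dev/null; python3 - <<'E'
from h import *
a,d=ctrl.get_image("top");b,ds=ctrl.get_image("scene")
p=np.load("pose.npy");C=Ro.from_euler("z",p[2]).as_matrix()
q=(cloud("top",d)-[p[0],p[1],0])@C;m=(a.max(2)<90)&(np.hypot(q[...,0],q[...,1]+.12)<.033)&(q[...,2]>.155)&(q[...,2]<.195)
k=q[m];print(k.mean(0).round(4),np.percentile(k[:,2],95).round(4),ctrl.get_state()["time"])
cv2.imwrite("pics/f.png",np.hstack([cv2.resize(a[140:250,225:375],(440,400),interpolation=2)[:, :],cv2.resize(b[100:240,220:350],(360,400),interpolation=2)]))
E
```

```text
[ 0.0007 -0.1171  0.1729] 0.1852 34.6
```

View pics/f.png

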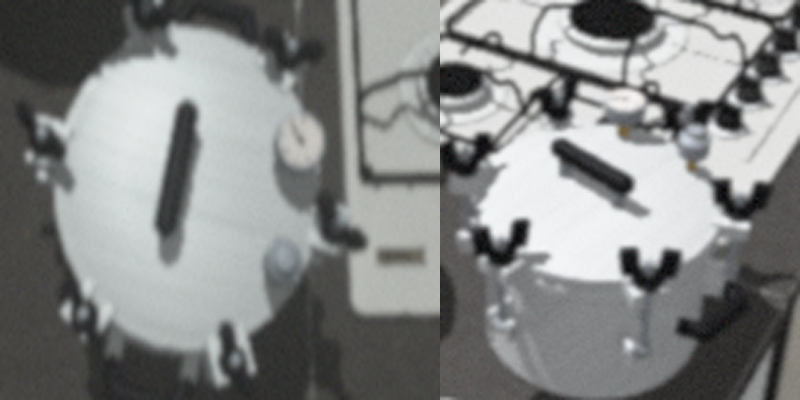

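The final view shows the bolt upright in its slot with the nut down on the lug (crop (340,225)). The gauge, vent weight and lid are undisturbed, and the robot is clear.

```bash
python3 -c "
from bench import ctrl
print(ctrl.close_job())"
```

```text
the job is handed in; nothing more can be done
None
```

The last clamp is closed: its bolt stands upright in the slot and the wing nut is hand-tight at about 0.29 N m. Feeling for that point, I first turned it to about 0.5 N m (probably 80–90 N on the lid, over the 30–70 N range but under 110 N), then eased it back. The lid, gauge and vent weight looked undisturbed in the last picture, and I handed the job in at about 35 s with the arm clear.

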